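# Take the bulldog clip off one recipe card and hold it open round the edge of the next

## Task

I am done with the recipe card that wears the bulldog clip: squeeze the clip open before you take it off, without dragging that card's holder along, and carry it to the other, bare recipe card. Finish holding it squeezed wide open round the bare card's right-hand edge (right as the robot sees it), level and straight on, the edge well inside the jaws, one jaw on each side, clear of the card and of its wooden base, and do not let go: I will slip a second card in. Leave both holders and everything else where they stand.

Things in the scene. Friction and masses are not known exactly. Their poses are not given: they have to be found in the camera images.
- clip: Steel bulldog clip, 92 mm long, 38 mm wide along its upright pin, 110 g, black dipped handles. Starts clamped on the right-hand edge of one card, lying on its side on that base (underside 18 mm up), handles pointing away to the right with nothing under them. Origin: pin axis, underside; z up the pin. This body is half 1 (jaw to +x 46 mm, handle to -x 46 mm); half 2 swings about the pin.
- clip_leaf (a joint): Angle between the two halves, rad: 0 clamped on the card, -0.07 shut empty, 0.5 fully squeezed (a stop). The spring drives it shut; pinching the handles raises it: 7 N at the handle points starts it, 10 N opens it fully, more only presses on the stop (20 to 40 N is fine). Gap of the jaw tips: 3 mm + 46 mm x angle.
- clip_handle_1 (a point): Outer face of handle 1 where fingers should pinch, 32 mm behind the pin, 19 mm above the clip's underside. Handles are flat plates 34 mm tall, 18 to 46 mm behind the pin; outer faces 34 mm apart here at the start (46 mm at the rolled ends), nearly parallel and about 17 mm apart when squeezed. Midpoint of handle points to midpoint of jaw points is the clip's middle line.
- clip_handle_2 (a point): Outer face of the second handle, opposite the first.
- clip_jaw_1 (a point): Tip of the first jaw: inner face of its flat lip, 46 mm beyond the pin, mid-width (the jaws reach 19 mm above and below it). The lip is 3 mm thick.
- clip_jaw_2 (a point): Tip of the second jaw, likewise.
- clip_pin (a point): On the pin's axis at mid-width (19 mm above the underside); the coil round it has 4.4 mm radius.
- stand_clipped: Holder that wears the clip at the start: oak base 46 (x) x 156 (y) x 18 mm, with a stiff card fixed upright in its slot. Card: 127 mm wide (y -63.5 to 63.5), 3 mm thick (x, centred on 0), top 86 mm above the worktop; ruled face to -x, towards the robot. Loose, about 0.45 kg. Origin: centre of the underside, z up.
- stand_clipped_edge (a point): Middle of that card's right-hand (-y) edge, 48 mm above the worktop.
- stand_bare: The other recipe card holder, identical, its card bare. Loose on the worktop, about 0.45 kg. Same origin and axes.
- stand_bare_edge (a point): Middle of the bare card's right-hand (-y) edge, 48 mm above the worktop: the clip is to gape round this edge.
- honey_jar: Honey jar, 68 x 74 x 84 mm, bystander. Origin: centre of its underside.
- lemon: Lemon, 76 x 56 x 55 mm, bystander. Origin: under its centre.
- mug: Mug, 112 x 81 x 92 mm, bystander. Origin: centre of its underside.
Things that resemble listed ones, but are neither listed nor needed, are in the scene too. Of the things shaped like the clip, the steel one is meant.

How it is judged:
By the outcome, as a careful person would: the job done as asked, in the order asked, and still so for the second after the job is handed in, while the arm keeps its last pose, push and grip.
It also fails if it takes over 42 s, if anything falls off the work surface, if the arm or the gripper's body presses on something with over 40 N, if the wrist force passes 120 N, or if a joint passes its speed limit or range.

## Robot

A 7-joint arm with a two-finger parallel gripper is mounted at the origin on a cart in front of the work surface, level with it; the furniture and walls round the work are solid. World frame = base frame: x ahead of the robot, y to its left, z up, the work surface at z = 0. Lengths are in m, angles in rad, forces in N, time in s.
With the tool pointing down it reaches from about 0.425 to 0.95 m from the base axis. Payload 16.7 kg.
Tool frame: the origin (TCP) lies midway between the tips of the shut fingers; the grasp point (between the pads) lies 19 mm behind it (bot.pinch_z is the distance from the TCP to the grasp point, in m); z points along the fingers, y is the line along which they close (so a half turn about z gives the same grasp; the last joint's range is limited). The gripper opens to 94 mm and grips with 3 to 60 N. Pads are 16 mm wide; open, the fingers measure 119 mm over their backs; the gripper's body (75 mm by 177 mm) begins 78 mm behind the grasp point.
Start: joints at [1.121, 0.426, 0.074, 1.606, -0.034, 1.111, -0.067], TCP at [0.2, -0.645, 0.205] pointing down, gripper open.
Joint ranges: [-2.85, 2.85], [-0.5, 2.14], [-1.23, 1.37], [0.21, 2.46], [-1.02, 4.16], [0.16, 2.05], [-2.73, 2.73]. Speed limits (rad/s): [1.89, 1.89, 2.39, 2.39, 3.01, 3.01, 3.01].

## Interface

Orientations are given as a rotation vector (axis times angle).
In Python, from station import sensors, eyes, bot, nets gives the robot as it stands.
- The arm moves only by the shell command python3 -m creep 'ROWS' [OPENING]. ROWS is a JSON object of lists of equal length, an entry for each row: "linear": the shift along the tool's x, y, z each as a share of 0.1 m, from -1 to 1, a list of three; "turn": the turn, a rotation vector about the tool's x, y, z each as a share of 90 degrees, from -1 to 1, a list of three. In form: {"linear": [[x, y, z], ...], "turn": [[rx, ry, rz], ...]}. A call has 1 to 12 rows; each row shifts and turns the commanded pose from where the row before left it, along the tool's axes as they then stand; what a row does not reach is not made up. A row lasts 1/8 s, in which the tool goes at most 62.5 mm and 10.7 degrees, less where a joint would pass 70% of its speed; a pose out of reach is approached as far as the arm can. A call with a number of a shift or a turn outside -1 to 1 is refused whole. A call with a gripper value outside its range is refused whole. OPENING is the closure, from 0 (fully open) to 1 (shut), set as the call begins (- or left out, the last holds). The fingers move at their own pace and stop on an object; the grip force is fixed at half the most. Time passes only in rows, so rows that do not move let the fingers close. It gives the time, the measured TCP pose, the force, the opening and the grip force at its end, in the units of the state.
- sensors.observe(): the state, without advancing time (a new reading comes with each control period).
- eyes.get_image(name): name is "side" or "top" or "wrist"; returns the picture (480x640x3 uint8, blue, green, red); there is no depth.
- eyes.camera_model(name): a dict with "fx", "fy", "cx", "cy" (pixels), "R" (3x3) and "t" (3): a world point X has camera coordinates R X + t. Camera axes: x right, y down, z forward; pixel columns grow to the right and rows downward; lengths in m; the calibration is good to about 2 mm. A picture is of the moment at which its call begins: read the wrist's pose just before it. camera_model takes no time and is no camera call; for the wrist camera it gives the pose at the moment of the call.
- bot.job_done(): hands the job in; it is judged then, once.
Trained networks look in the newest picture that a camera, given by its name, has taken for a name from the list of things; names that differ only in an ending like _2 or _b are one class to them, and where a whole thing is asked for, a point or a joint stands for the part that bears it (a point fixed in the world has none). Each returns a list of dicts, best first, with "confidence" (0 to 1); they miss things now and then, are a little off and sometimes report something else, mostly with a low value. They report only what shows in the picture. A call takes as long as a camera call. They do not tell look-alikes from the thing itself.
- nets.spot_in(camera, name): "point" ([x, y, z] in m, in world coordinates, good to about 4 mm: the middle of the surface that is visible of it).
The state is a dict: "time": time; "q": joint angles; "joint_velocities": joint speeds; "joint_torque": joint torques, N m; "position": TCP position; "tool_rot": TCP orientation; "force": force on the tool from outside, world axes, zero at the start; "ft_torque": the same for the moment, N m; "gripper_width": finger opening in m; "grip_force": force on a finger pad.
Only numpy, scipy, OpenCV 4.12 (cv2) and the standard library are available. Lean on these libraries where they do the work, as an engineer would, in place of code of your own. Each camera call takes 0.05 s, during which the arm holds its last target. There are 200 camera calls.

## Working session

There is one attempt and no reset: what is moved stays moved. The work goes in short steps, Python scripts to look and compute and a shell command to move; the robot and the scene stay as the last step left them, time stands still between calls to the robot, and variables do not carry over. Pictures are saved under pics/ and viewed, at most 10 in all, crops included, and the job is handed in when it is done.

```bash
ls; mkdir -p pics
python3 - <<'E'
from station import sensors, eyes, bot, nets
import cv2, numpy as np
s=sensors.observe(); print({k:np.round(v,3) for k,v in s.items()}, bot.pinch_z)
for c in ["top","side"]:
    im=eyes.get_image(c); cv2.imwrite(f"pics/{c}0.png",im)
    for n in ["clip","clip_handle_1","clip_jaw_1","clip_pin","stand_clipped","stand_bare_edge","honey_jar","lemon","mug"]:
        print(c,n,[(np.round(d["point"],3).tolist(),round(d["confidence"],2)) for d in nets.spot_in(c,n)][:5])
    m=eyes.camera_model(c); print(c,m)
print(sensors.observe()["time"])
E
```

```text
pics
{'time': np.float64(0.0), 'q': array([ 1.121,  0.427,  0.074,  1.607, -0.034,  1.111, -0.067]), 'joint_velocities': array([ 0.001,  0.   ,  0.001, -0.001,  0.001,  0.001, -0.   ]), 'joint_torque': array([-0.0000e+00, -9.3582e+01,  3.6670e+00, -4.5421e+01, -4.9000e-02,
        2.0000e-02,  0.0000e+00]), 'position': array([ 0.2  , -0.644,  0.205]), 'tool_rot': array([-3.105, -0.47 ,  0.   ]), 'force': array([-0.631, -0.904, -0.011]), 'ft_torque': array([0.049, 0.002, 0.023]), 'grip_force': np.float64(0.0), 'gripper_width': np.float64(0.094)} 0.0188
top clip [([0.363, 0.159, 0.029], 0.78), ([0.481, 0.097, 0.053], 0.58)]
top clip_handle_1 [([0.358, 0.16, 0.028], 0.75), ([0.39, -0.033, 0.051], 0.75), ([0.484, 0.098, 0.049], 0.72), ([0.492, 0.084, 0.052], 0.67), ([0.363, 0.167, 0.028], 0.66)]
top clip_jaw_1 [([0.36, 0.164, 0.022], 0.94), ([0.476, 0.096, 0.05], 0.83), ([0.356, 0.163, 0.028], 0.79), ([0.389, -0.036, 0.049], 0.66), ([0.657, -0.185, 0.082], 0.64)]
top clip_pin [([0.388, -0.037, 0.048], 0.86), ([0.481, 0.094, 0.053], 0.78), ([0.358, 0.166, 0.027], 0.76)]
top stand_clipped 
[... 1024 characters left out ...]
4], 0.67), ([0.501, 0.067, 0.045], 0.62)]
side clip_pin [([0.474, 0.088, 0.043], 0.98), ([0.388, -0.029, 0.032], 0.91), ([0.481, -0.149, 0.016], 0.26)]
side stand_clipped [([0.477, 0.205, 0.022], 0.59)]
side stand_bare_edge [([0.481, -0.146, 0.016], 0.97)]
side honey_jar [([0.652, -0.162, 0.057], 0.65)]
side lemon [([0.658, 0.063, 0.038], 0.86)]
side mug [([0.449, -0.411, 0.06], 0.9)]
side {'fx': 492.95174096323535, 'fy': 492.95174096323535, 'cx': 319.293688114574, 'cy': 245.77234154114868, 'R': array([[-0.98035409, -0.19663839,  0.01546593],
       [-0.11014614,  0.48071975, -0.86992894],
       [ 0.16362665, -0.85454191, -0.49293453]]), 't': array([0.47677179, 0.15091598, 0.91189396])}
1.0
```

View pics/top0.png

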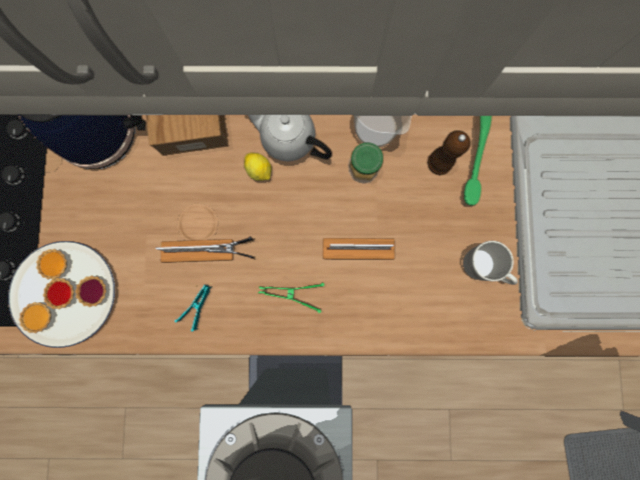

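View pics/side0.png

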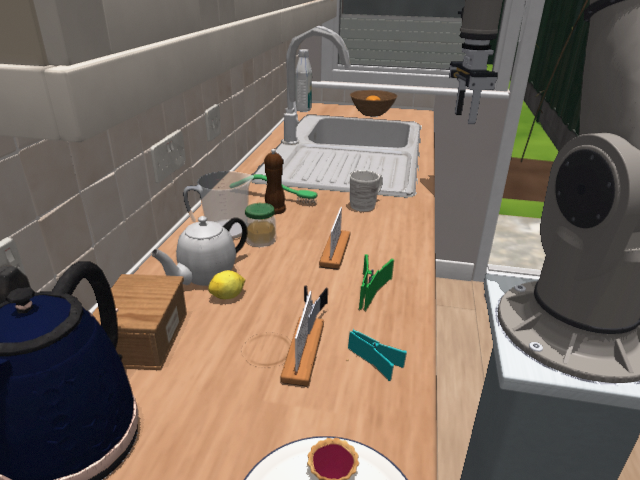

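The top view shows the clipped stand at (197,250) with the steel clip's handles around (245,247). The bare stand is at (359,248), and the green (292,294) and teal (197,307) clips are decoys. The side view agrees.

```bash
cat > h.py <<'E'
from station import sensors, eyes, bot, nets
import cv2, numpy as np
from scipy.spatial.transform import Rotation as Ro
np.set_printoptions(precision=4,suppress=True)
def w(c,px,z,m=None):
    m=m or eyes.camera_model(c); R=np.array(m["R"]);t=np.array(m["t"])
    o=-R.T@t; d=R.T@np.array([(px[0]-m["cx"])/m["fx"],(px[1]-m["cy"])/m["fy"],1])
    return o+d*(z-o[2])/d[2]
def proj(X,m):
    c=np.array(m["R"])@np.array(X)+m["t"]; return np.array([m["fx"]*c[0]/c[2]+m["cx"],m["fy"]*c[1]/c[2]+m["cy"]])
def go(p,yaw):  # tool down, tool y at azimuth yaw(deg)
    s=sensors.observe(); R0=Ro.from_rotvec(s["tool_rot"]); a=np.radians(yaw)
    y=np.array([np.cos(a),np.sin(a),0]); z=np.array([0,0,-1.]); R1=Ro.from_matrix(np.c_[np.cross(y,z),y,z])
    d=np.array(p)-s["position"]
    print("time",s["time"],"pos",s["position"],"F",s["force"],"w",s["gripper_width"],"gf",s["grip_force"],"y az",np.degrees(np.arctan2(*R0.as_matrix()[[1,0],1])))
    print("turn(tool,/90deg)",(R0.inv()*R1).as_rotvec()/(np.pi/2),"shift before turn/0.1",R0.inv().apply(d)/.1,"after turn",R1.inv().apply(d)/.1)
E
python3 - <<'E'
from h import *
for n,px,z in [("clipbase",(161,241),.018),("",(234,241),.018),("",(234,262),.018),("",(161,262),.018),("hend1",(254,238),.055),("hend2",(254,257),.055),("barebase",(323,238),.018),("",(395,238),.018),("",(395,259),.018),("",(323,259),.018),("cardtop L",(328,247),.086),("R",(392,247),.086)]:
    print(n,w("top",px,z))
go([.46,.06,.205],0)
E
```

```text
clipbase [0.4962 0.2516 0.018 ]
 [0.4968 0.0937 0.018 ]
 [0.4514 0.0923 0.018 ]
 [0.4507 0.2493 0.018 ]
hend1 [0.4989 0.0453 0.055 ]
hend2 [0.4592 0.0443 0.055 ]
barebase [ 0.5041 -0.0988  0.018 ]
 [ 0.5047 -0.2547  0.018 ]
 [ 0.4592 -0.2538  0.018 ]
 [ 0.4586 -0.099   0.018 ]
cardtop L [ 0.4774 -0.1084  0.086 ]
R [ 0.4779 -0.2371  0.086 ]
time 1.0 pos [ 0.2    -0.6446  0.2055] F [-0.2643  0.5904 -1.0062] w 0.0940930374892341 gf 0.0 y az -72.76823693114021
turn(tool,/90deg) [-0.     -0.     -0.8085] shift before turn/0.1 [ 4.5711 -5.9598  0.0053] after turn [7.0464 2.6004 0.0048]
```

```bash
python3 -m creep '{"linear":[[0,0,0],[0,0,0],[0,0,0],[0,0,0],[0,0,0],[0,0,0],[0,0,0],[0.35,0.5,0],[0.35,0.5,0],[0.35,0.5,0],[0.35,0.5,0],[0.35,0.5,0]],"turn":[[0,0,-0.1155],[0,0,-0.1155],[0,0,-0.1155],[0,0,-0.1155],[0,0,-0.1155],[0,0,-0.1155],[0,0,-0.1155],[0,0,0],[0,0,0],[0,0,0],[0,0,0],[0,0,0]]}'
python3 -m creep '{"linear":[[0.55,0,0],[0.55,0,0],[0.55,0,0],[0.55,0,0],[0.55,0,0],[0.55,0,0],[0.55,0,0],[0.55,0,0],[0.4,0,0],[0.2,0,0],[0,0,0]],"turn":[[0,0,0],[0,0,0],[0,0,0],[0,0,0],[0,0,0],[0,0,0],[0,0,0],[0,0,0],[0,0,0],[0,0,0],[0,0,0]]}'
python3 - <<'E'
from h import *
m=eyes.camera_model("wrist"); im=eyes.get_image("wrist"); cv2.imwrite("pics/w1.png",im); print(m)
for n in ["clip_handle_1","clip_pin","clip_jaw_1"]: print(n,[(np.round(d["point"],3).tolist(),round(d["confidence"],2)) for d in nets.spot_in("wrist",n)][:5])
go([.475,.06,.205],0)
E
```

```text
time: 2.5
position: [0.4514, -0.4685, 0.2057]
tool_rot: [2.221, 2.221, -0.0]
force: [0.7, -0.7, 0.7]
gripper_width: 0.0943
grip_force: 0.0
time: 3.88
position: [0.45, 0.0315, 0.2057]
tool_rot: [2.219, 2.224, 0.001]
force: [-0.5, -0.2, -0.0]
gripper_width: 0.0939
grip_force: 0.0
{'fx': 347.73499649935405, 'fy': 347.73499649935405, 'cx': 315.52942352447616, 'cy': 240.53464867126442, 'R': array([[ 1.    ,  0.0032,  0.0012],
       [ 0.0028, -0.9691,  0.2467],
       [ 0.0019, -0.2467, -0.9691]]), 't': array([-0.4514,  0.003 ,  0.3974])}
clip_handle_1 [([0.346, 0.166, 0.035], 0.95), ([0.394, -0.027, 0.04], 0.95), ([0.358, 0.165, 0.031], 0.81), ([0.394, -0.033, 0.043], 0.77), ([0.475, 0.097, 0.05], 0.61)]
clip_pin [([0.474, 0.097, 0.053], 0.82), ([0.361, 0.169, 0.035], 0.8), ([0.393, -0.027, 0.038], 0.66)]
clip_jaw_1 [([0.481, 0.094, 0.053], 0.91), ([0.394, -0.024, 0.043], 0.88), ([0.348, 0.167, 0.032], 0.82), ([0.357, 0.168, 0.033], 0.73), ([0.488, 0.086, 0.056], 0.7)]
time 4.075 pos [0.45   0.0293 0.2055] F [-0.5525  0.1602 -0.8468] w 0.09406068423063366 gf 0.0 y az -0.08237546356176434
turn(tool,/90deg) [-0.0001  0.0001 -0.0009] shift before turn/0.1 [0.3076 0.2495 0.0045] after turn [0.3072 0.2499 0.0046]
```

View pics/w1.png

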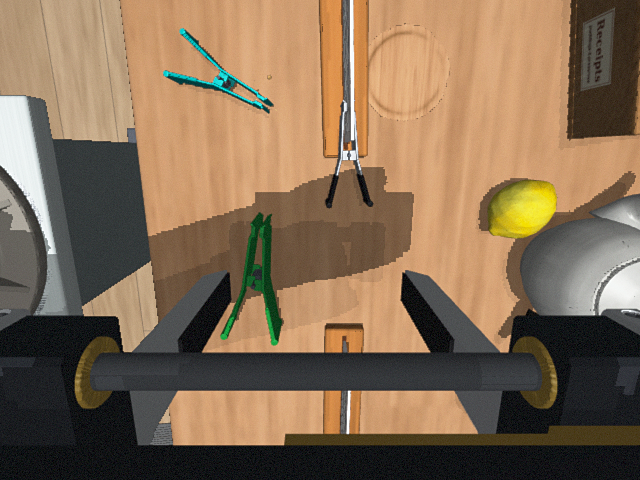

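The wrist view shows the steel clip's pin at (349,155), handle ends at (329,205) and (368,204), and the green clip at lower left. I'll zoom in to measure.

Run:
```python
from h import *
im=cv2.imread("pics/w1.png")[90:220,250:410]; cv2.imwrite("pics/w1c.png",cv2.resize(im,None,fx=4.5,fy=4.5,interpolation=cv2.INTER_CUBIC))
m=eyes.camera_model("wrist")
for n,px,z in [("green jaw",(262,213),.03),("green h",(277,343),.03),("green h",(225,337),.03),("green top",(270,222),.05)]: print(n,w("wrist",px,z,m))
```

```text
green jaw [0.396  0.0392 0.03  ]
green h [ 0.4073 -0.1105  0.03  ]
green h [ 0.3486 -0.1028  0.03  ]
green top [0.4066 0.0337 0.05  ]
```

View pics/w1c.png

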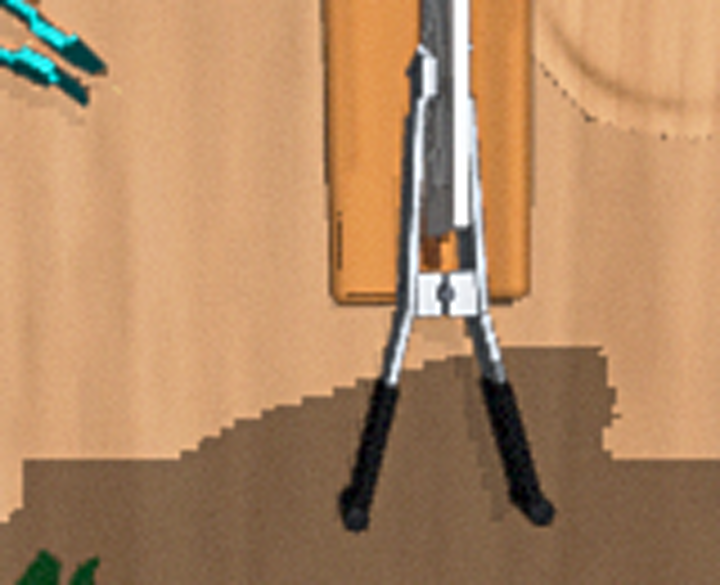

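The crop shows the pin at full-image (349.3,155.3), handle ends at (328.9,204.4) and (369.3,203.3), and the card's top corner at (352.6,140.5).

Run:
```python
from h import *
m=eyes.camera_model("wrist")
for n,px,z in [("pin",(349.3,155.3),.056),("h1",(328.9,204.4),.054),("h2",(369.3,203.3),.054),("card near",(352.6,140.5),.086),("card far",(352.2,92),.086),("base corner L",(323.7,155.5),.018),("R",(367.3,155.5),.018),("base up L",(321.5,92),.018),("base up R",(368.7,92),.018),("jaw tip L",(343.5,101),.054),("bare card end top",(345,337),.086),("bare base",(327,325),.018),("bare base",(363,325),.018)]: print(n,w("wrist",px,z,m))
go([.475,.06,.205],0)
```

```text
pin [0.4822 0.0971 0.056 ]
h1 [0.464  0.0516 0.054 ]
h2 [0.5026 0.0526 0.054 ]
card near [0.4818 0.1093 0.086 ]
card far [0.4806 0.1466 0.086 ]
base corner L [0.4596 0.0966 0.018 ]
R [0.5043 0.0966 0.018 ]
base up L [0.4572 0.1571 0.018 ]
base up R [0.5035 0.1571 0.018 ]
jaw tip L [0.4762 0.1441 0.054 ]
bare card end top [ 0.4792 -0.0709  0.086 ]
bare base [ 0.4644 -0.0944  0.018 ]
bare base [ 0.5062 -0.0944  0.018 ]
time 4.075 pos [0.45   0.0293 0.2055] F [-0.5525  0.1602 -0.8468] w 0.09406068423063366 gf 0.0 y az -0.08237546356176434
turn(tool,/90deg) [-0.0001  0.0001 -0.0009] shift before turn/0.1 [0.3076 0.2495 0.0045] after turn [0.3072 0.2499 0.0046]
```

```bash
python3 -m creep '{"linear":[[0.17,0.16,0],[0.18,0.17,0],[0,0,0.5],[0,0,0.4],[0,0,0.15],[0,0,0],[0,0,0]],"turn":[[0,0,-0.0167],[0,0,0],[0,0,0],[0,0,0],[0,0,0],[0,0,0],[0,0,0]]}' 0
python3 - <<'E'
from h import *
m=eyes.camera_model("wrist"); im=eyes.get_image("wrist"); cv2.imwrite("pics/w2.png",im)
import pickle; pickle.dump(m,open("m2.pkl","wb"))
for X in [(.4822,.097,.056),(.483,.051,.054),(.4818,.109,.086)]: print(proj(X,m))
go([.483,.0645,.018],1.5)
E
```

```text
time: 4.95
position: [0.4836, 0.066, 0.1019]
tool_rot: [2.191, 2.249, 0.002]
force: [-0.2, -0.7, 1.0]
gripper_width: 0.0941
grip_force: 0.0
[312.9303 214.7267]
[312.441  279.7325]
[312.5026 202.9829]
time 5.0 pos [0.4836 0.0659 0.1019] F [-0.386  -0.4032 -0.7205] w 0.09418308624407576 gf 0.0 y az 1.4857461590784775
turn(tool,/90deg) [ 0.0014 -0.     -0.0002] shift before turn/0.1 [-0.0138 -0.0077  0.8388] after turn [-0.0137 -0.0059  0.8388]
```

View pics/w2.png

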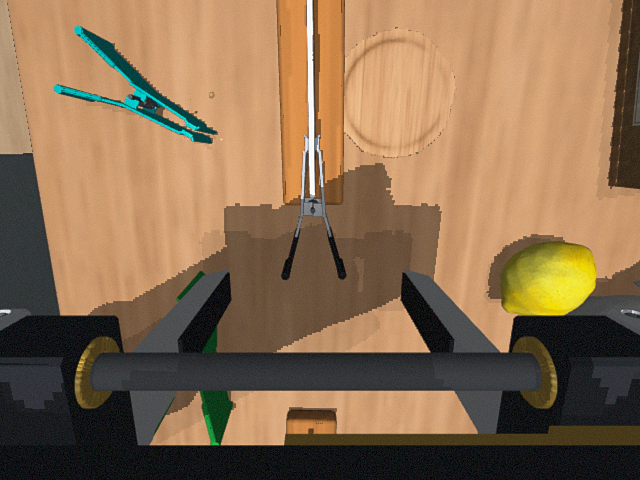

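The wrist view shows the pin at (313,207) and handle ends at (286,274) and (341,274), with the finger tips' inner edges at about columns 230 and 402. I'll check the finger centre against the model.

Run:
```python
from h import *
import pickle; m=pickle.load(open("m2.pkl","rb"))
s=sensors.observe();R=Ro.from_rotvec(s["tool_rot"]).as_matrix();p=s["position"]
for k in (-.047,0,.047):
    for z in (0,-.0188): print(k,z,proj(p+R@[-.008,k,z],m),proj(p+R@[.008,k,z],m))
im=cv2.imread("pics/w2.png")
g=cv2.cvtColor(im,cv2.COLOR_BGR2GRAY)
for r in (268,274,280): print(r,[(c,int(v)) for c,v in enumerate(g[r]) if c in range(276,352,2)])
for r in (272,278,290,310): print(r,g[r,200:240:2],g[r,394:440:2])
print(w("wrist",(313.3,207),.056,m),w("wrist",(313.5,275),.054,m),w("wrist",(312.3,190),.086,m))
```

```text
-0.047 0 [228.9219 298.7263] [227.1396 271.4222]
-0.047 -0.0188 [219.9101 314.0189] [217.7295 284.1563]
0 0 [313.6008 298.7809] [313.5864 271.4822]
0 -0.0188 [313.4155 314.0766] [313.3953 284.2205]
0.047 0 [398.2539 298.8355] [400.0064 271.5422]
0.047 -0.0188 [406.8894 314.1344] [409.0282 284.2847]
268 [(276, 88), (278, 88), (280, 88), (282, 91), (284, 13), (286, 12), (288, 15), (290, 21), (292, 94), (294, 90), (296, 88), (298, 92), (300, 88), (302, 87), (304, 87), (306, 84), (308, 90), (310, 89), (312, 87), (314, 81), (316, 85), (318, 88), (320, 92), (322, 91), (324, 87), (326, 89), (328, 90), (330, 85), (332, 92), (334, 86), (336, 59), (338, 11), (340, 13), (342, 7), (344, 34), (346, 89), (348, 90), (350, 86)]
274 [(276, 86), (278, 84), (280, 87), (282, 18), (284, 37), (286, 22), (288, 13), (290, 90), (292, 88), (294, 88), (296, 89), (298, 89), (300, 90), (302, 80), (304, 82), (306, 85), (308, 80), (310, 87), (312, 87), (314, 87), (316, 81), (318, 84), (320, 92), (322, 90), (324, 91), (326, 85), (328, 92), (330, 94), (332, 92), (334, 93), (336, 89), (338, 26), (340, 23), (342, 35),
[... 456 characters left out ...]
 (350, 82)]
272 [35 43 87 91 85 88 80 77 82 78 73 79 77 82 51 89 84 92 88 91] [ 85  88  88  86  56  72  80  81  81  80  82  88 103 101 103 110 101 106
 107 103 103 176 166]
278 [61 83 85 79 77 82 79 79 82 78 81 66  0 13 14 89 90 91 91 89] [ 89  88  88  90  36  26  13  26  80  79  83  85  80  78  80  77  76  81
  81 102 175 167 163]
290 [75 80 82 81 79 76 82 31  1  5 12  7 24 25  2 35 94 87 90 92] [85 88 83 91 11  8  5 24 15 20 22 21 68 80 79 81 75 79 79 78 83 77 78]
310 [19  9 17 13 16 24 19 30 19 17 24 21 15 82 77 87 85 85 86 88] [155 153 157 157 151 172 108   6   7  18  17   9  21  10  17  25   1   2
  17  16  82  82  77]
[0.4823 0.1021 0.056 ] [0.4836 0.0545 0.054 ] [0.4815 0.1163 0.086 ]
```

```bash
python3 -m creep '{"linear":[[0.03,-0.015,0],[0,0,0.3],[0,0,0.3],[0,0,0.18],[0,0,0.06],[0,0,0],[0,0,0],[0,0,0]],"turn":[[0,0,0],[0,0,0],[0,0,0],[0,0,0],[0,0,0],[0,0,0],[0,0,0],[0,0,0]]}' 0
python3 -m creep '{"linear":[[0,0,0],[0,0,0],[0,0,0],[0,0,0]],"turn":[[0,0,0],[0,0,0],[0,0,0],[0,0,0]]}' 0.52
python3 - <<'E'
from h import *
m=eyes.camera_model("wrist"); im=eyes.get_image("wrist"); cv2.imwrite("pics/w3.png",im)
go([.482,.069,.018],1.5)
E
```

```text
time: 6.0
position: [0.4814, 0.0687, 0.0171]
tool_rot: [2.192, 2.25, 0.001]
force: [0.1, -0.7, -0.7]
gripper_width: 0.0936
grip_force: 0.0
time: 6.5
position: [0.4809, 0.0687, 0.0165]
tool_rot: [-2.192, -2.25, 0.0]
force: [-0.3, 0.6, 0.6]
gripper_width: 0.0575
grip_force: 0.0
time 6.55 pos [0.4809 0.0687 0.0165] F [-0.1239  0.2684  0.168 ] w 0.05338942352492905 gf 0.0 y az 1.5021414741486199
turn(tool,/90deg) [-0. -0.  0.] shift before turn/0.1 [ 0.0022  0.0108 -0.0152] after turn [ 0.0022  0.0108 -0.0152]
```

View pics/w3.png

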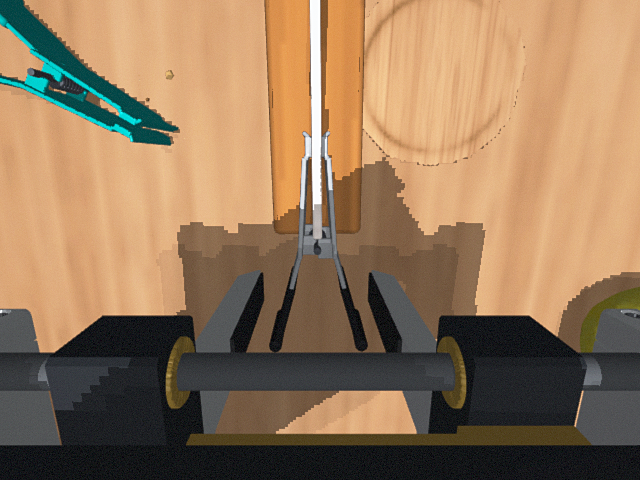

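The handles' mid is at column ~318.5 and the fingers' mid at ~316.5, so I shift +1 mm along x and then close in steps.

```bash
python3 -m creep '{"linear":[[0,0.011,-0.01],[0,0,0],[0,0,0]],"turn":[[0,0,0],[0,0,0],[0,0,0]]}' 0.55
python3 -m creep '{"linear":[[0,0,0],[0,0,0]],"turn":[[0,0,0],[0,0,0]]}' 0.59
python3 -m creep '{"linear":[[0,0,0],[0,0,0]],"turn":[[0,0,0],[0,0,0]]}' 0.63
python3 -m creep '{"linear":[[0,0,0],[0,0,0]],"turn":[[0,0,0],[0,0,0]]}' 0.67
```

```text
time: 6.92
position: [0.4821, 0.0687, 0.0175]
tool_rot: [-2.192, -2.25, -0.0]
force: [0.1, -0.4, -0.2]
gripper_width: 0.042
grip_force: 0.0
time: 7.18
position: [0.4821, 0.0688, 0.0175]
tool_rot: [-2.192, -2.25, -0.0]
force: [0.1, -0.4, -0.0]
gripper_width: 0.0385
grip_force: 0.1
time: 7.42
position: [0.482, 0.0687, 0.0175]
tool_rot: [2.192, 2.25, 0.0]
force: [1.2, -1.6, 0.5]
gripper_width: 0.0353
grip_force: 5.3
time: 7.68
position: [0.482, 0.0687, 0.0175]
tool_rot: [-2.192, -2.25, -0.0]
force: [1.2, -0.7, 0.1]
gripper_width: 0.0311
grip_force: 5.7
```

```bash
python3 -m creep '{"linear":[[0,0,0],[0,0,0]],"turn":[[0,0,0],[0,0,0]]}' 0.74
python3 -m creep '{"linear":[[0,0,0],[0,0,0],[0,0,0],[0,0,0],[0,0,0]],"turn":[[0,0,0],[0,0,0],[0,0,0],[0,0,0],[0,0,0]]}' 1
python3 - <<'E'
from h import *
m=eyes.camera_model("wrist"); im=eyes.get_image("wrist"); cv2.imwrite("pics/w4.png",im)
go([.482,.069,.018],1.5)
E
```

```text
time: 7.92
position: [0.4821, 0.0688, 0.0175]
tool_rot: [-2.192, -2.25, -0.0]
force: [0.7, 0.3, 0.2]
gripper_width: 0.0248
grip_force: 6.4
time: 8.55
position: [0.4821, 0.0688, 0.0175]
tool_rot: [-2.192, -2.25, -0.0]
force: [0.2, 0.4, -0.8]
gripper_width: 0.0164
grip_force: 29.9
time 8.6 pos [0.4821 0.0688 0.0175] F [-0.518   0.2782 -0.4759] w 0.016498029244360463 gf 29.901531636714935 y az 1.4999225041251225
turn(tool,/90deg) [ 0.0001 -0.0001 -0.    ] shift before turn/0.1 [ 0.0022 -0.0008 -0.0048] after turn [ 0.0022 -0.0008 -0.0048]
```

View pics/w4.png

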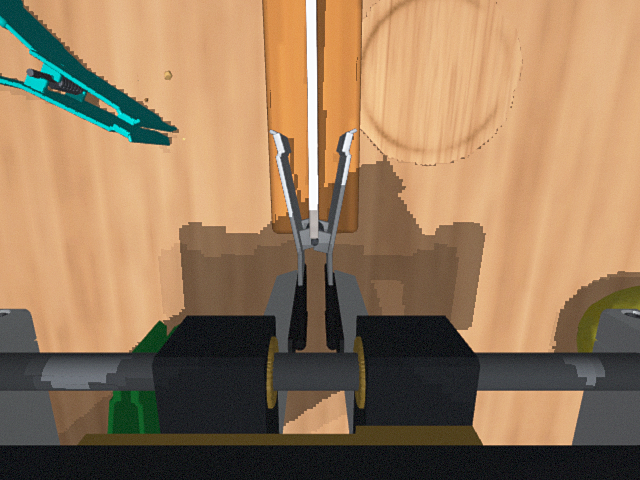

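The clip is fully squeezed, with jaw tips at columns 272 and 355 and the card centred between them at 312. I'll lift slightly, back straight out, then raise and carry it.

```bash
python3 -m creep '{"linear":[[0,0,-0.04],[-0.1,0,0],[-0.2,0,0],[-0.3,0,0],[-0.1,0,-0.1],[0,0,-0.4],[0,0,-0.5],[0,0,-0.2],[0,0,0]],"turn":[[0,0,0],[0,0,0],[0,0,0],[0,0,0],[0,0,0],[0,0,0],[0,0,0],[0,0,0],[0,0,0]]}' 1
python3 - <<'E'
from h import *
m=eyes.camera_model("wrist"); im=eyes.get_image("wrist"); cv2.imwrite("pics/w5.png",im)
go([.479,-.35,.14],0)
E
```

```text
time: 9.72
position: [0.4848, -0.0012, 0.1432]
tool_rot: [2.19, 2.248, 0.003]
force: [0.2, -1.0, -1.4]
gripper_width: 0.0169
grip_force: 29.9
time 9.775 pos [ 0.484  -0.0014  0.1419] F [ 0.5339  0.4189 -1.5423] w 0.01686050442181102 gf 29.90076720714569 y az 1.4890485388749621
turn(tool,/90deg) [0.0008 0.0003 0.0165] shift before turn/0.1 [-3.484  -0.1411  0.0204] after turn [-3.4864 -0.0505  0.0191]
```

```bash
python3 -m creep '{"linear":[[-0.2,-0.025,0],[-0.4,-0.025,0],[-0.5,0,0],[-0.5,0,0],[-0.5,0,0],[-0.5,0,0],[-0.4,0,0],[-0.3,0,0],[-0.18,0,0],[0,0,0],[0,0,0]],"turn":[[0,0,0.0165],[0,0,0],[0,0,0],[0,0,0],[0,0,0],[0,0,0],[0,0,0],[0,0,0],[0,0,0],[0,0,0],[0,0,0]]}' 1
python3 - <<'E'
from h import *
import pickle
m=eyes.camera_model("wrist"); im=eyes.get_image("wrist"); cv2.imwrite("pics/w6.png",im); pickle.dump(m,open("m6.pkl","wb"))
go([.479,-.35,.14],0)
s=sensors.observe();R=Ro.from_rotvec(s["tool_rot"]).as_matrix();p=s["position"]
print("tool axis px",proj(p,m),"jawmid top",proj(p+R@[.078,0,-.036],m))
for X in [(.478,-.237,.086),(.482,-.255,.018)]: print(proj(X,m))
E
```

```text
time: 11.15
position: [0.4795, -0.348, 0.1412]
tool_rot: [-2.219, -2.222, -0.0]
force: [0.7, 0.3, -0.8]
gripper_width: 0.0171
grip_force: 29.9
time 11.2 pos [ 0.4796 -0.348   0.1414] F [ 0.4611  1.2993 -0.0138] w 0.016845005230380742 gf 29.900967478752136 y az 0.09382655589402604
turn(tool,/90deg) [-0.0001 -0.0004  0.001 ] shift before turn/0.1 [-0.0202 -0.0064  0.0135] after turn [-0.0202 -0.0064  0.0135]
tool axis px [313.8291 285.0531] jawmid top [313.2716 133.0551]
[311.7355  85.6661]
[317.4331 124.42  ]
```

View pics/w6.png

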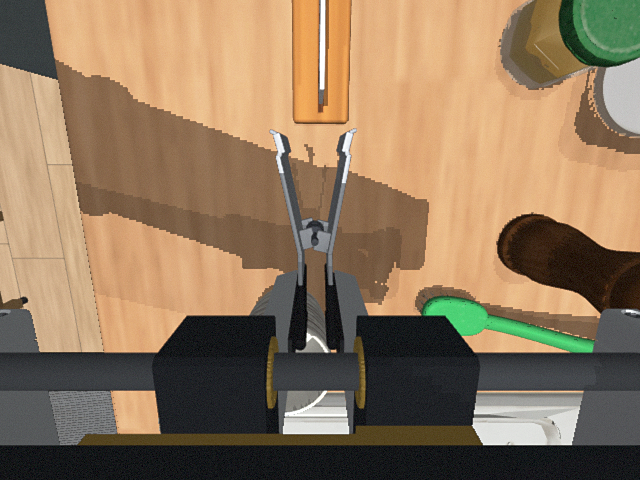

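The view shows the squeezed clip with jaw tips at (271,130) and (355,130), and the bare card ahead at column ~322, ending at row ~90. I'll measure the card and clip lines numerically.

Run:
```python
from h import *
import pickle; m=pickle.load(open("m6.pkl","rb"))
im=cv2.imread("pics/w6.png"); g=cv2.cvtColor(im,cv2.COLOR_BGR2GRAY).astype(int)
hsv=cv2.cvtColor(im,cv2.COLOR_BGR2HSV)
for r in (2,30,60,85,92,100,106): print(r,g[r,312:332])
print("col323",g[76:128,323].tolist()); print("col320",g[76:128,320].tolist())
def edges(r,a,b): 
    d=np.abs(np.diff(im[r].astype(int),axis=0)).sum(1)[a:b]; k=np.argsort(d)[::-1][:6]; return sorted((int(a+i),int(d[i])) for i in k)
for r in (5,40,80,115): print("base",r,edges(r,285,305),edges(r,340,358))
for r in (132,138,150,165,180,200,220,260,290,320): 
    v=g[r,262:366]; print("clip",r,edges(r,262,312),edges(r,316,366))
```

```text
2 [175 176 176 177 171 160 137 106 151 255 255 255 255 153  91 103 109 178
 179 176]
30 [174 175 174 177 173 159 113 119 219 255 255 255 255 137  99  99 111 180
 176 175]
60 [171 175 177 174 173 155  90 134 255 255 254 255 243 126 101 113 184 177
 178 174]
85 [176 173 170 171 169 154  80 120 255 255 255 255 172 107 105 112 181 178
 173 171]
92 [172 176 175 174 172 160  68 103 100 103 108 107 110 112 110 113 180 180
 176 173]
100 [172 176 174 166 172 158  87 102 107 105 104  81 110 110 106 109 181 179
 176 171]
106 [179 172 174 174 172 157  88  79  79  93  89 144 188 189 186 179 182 174
 175 174]
col323 [255, 255, 255, 255, 255, 255, 255, 255, 255, 255, 255, 255, 255, 176, 102, 102, 107, 111, 110, 104, 98, 100, 99, 82, 81, 86, 86, 75, 79, 80, 144, 169, 168, 166, 170, 164, 163, 182, 182, 184, 180, 185, 182, 175, 164, 148, 98, 70, 184, 184, 196, 195]
col320 [255, 255, 255, 255, 255, 255, 255, 255, 255, 255, 255, 255, 255, 168, 107, 106, 100, 103, 108, 109, 100, 105, 107, 101, 107, 103, 100, 105, 82, 79, 79, 77, 76, 81, 77, 81, 119, 159, 173, 170, 170, 173, 173, 162, 149, 131, 85, 66, 18
[... 1394 characters left out ...]
, (288, 67), (289, 165), (297, 59)] [(330, 60), (331, 53), (337, 166), (338, 59), (341, 71), (342, 55)]
clip 220 [(289, 84), (290, 62), (293, 122), (294, 105), (301, 105), (311, 209)] [(317, 116), (327, 70), (333, 118), (334, 90), (337, 62), (338, 66)]
clip 260 [(296, 34), (297, 145), (299, 31), (300, 36), (301, 174), (304, 59)] [(325, 56), (326, 31), (327, 140), (328, 56), (331, 114), (332, 35)]
clip 290 [(263, 202), (264, 68), (294, 183), (302, 65), (305, 103), (306, 163)] [(324, 161), (325, 108), (333, 39), (334, 51), (336, 167), (359, 64)]
clip 320 [(274, 110), (275, 100), (289, 101), (290, 108), (306, 150), (307, 63)] [(324, 178), (325, 61), (340, 87), (341, 112), (355, 124), (356, 88)]
```

Run:
```python
from h import *
import pickle; m=pickle.load(open("m6.pkl","rb"))
zc=.1414+.037
def line(n,pts,z):
    P=np.array([w("wrist",p,z,m) for p in pts]); k=np.polyfit(P[:,1],P[:,0],1)
    print(n,"x at ends",P[0],P[-1],"az",90-np.degrees(np.arctan(k[0]))); return k
k1=line("card top",[(322.9,2),(322.7,30),(322.3,60),(322,85)],.086)
print("card end",w("wrist",(322,89.3),.086,m),"base end",w("wrist",(321,122),.018,m))
line("base",[(321.5,5),(321,40),(320.5,80),(320.2,115)],.018)
k=line("clip",[(312,138),(312.7,150),(313,180),(313.5,200),(313.5,220),(314.5,260)],zc)
print(np.polyval(k,-.27),np.polyval(k,-.348))
print("fingers",w("wrist",(315.2,290),zc,m),w("wrist",(315.2,305),.16,m)); print("tips",w("wrist",(313,130),zc,m))
print("top cam: card",w("top",(328,247),.086)[:2],w("top",(392,247),.086)[:2])
```

```text
card top x at ends [ 0.4846 -0.1911  0.086 ] [ 0.4844 -0.2366  0.086 ] az 89.68840847628358
card end [ 0.4844 -0.2391  0.086 ] base end [ 0.4849 -0.2531  0.018 ]
base x at ends [ 0.4848 -0.1681  0.018 ] [ 0.4842 -0.2476  0.018 ] az 89.5830230040125
clip x at ends [ 0.479  -0.2719  0.1784] [ 0.4801 -0.3219  0.1784] az 91.06589053738449
0.47908444965379404 0.48053567442104494
fingers [ 0.4804 -0.3357  0.1784] [ 0.4804 -0.3512  0.16  ]
tips [ 0.4794 -0.2689  0.1784]
top cam: card [ 0.4774 -0.1084] [ 0.4779 -0.2371]
```

```bash
python3 -m creep '{"linear":[[0,0,0],[0,0.034,0],[0,0,0.2],[0,0,0.35],[0,0,0.35],[0,0,0.18],[0,0,0.05],[0,0,0],[0,0,0]],"turn":[[0,0,0.0155],[0,0,0],[0,0,0],[0,0,0],[0,0,0],[0,0,0],[0,0,0],[0,0,0],[0,0,0]]}' 1
python3 - <<'E'
from h import *
import pickle
m=eyes.camera_model("wrist"); im=eyes.get_image("wrist"); cv2.imwrite("pics/w7.png",im); pickle.dump(m,open("m7.pkl","wb"))
go([.483,-.296,.0285],-1.4)
im=cv2.imread("pics/w7.png")
def edges(r,a,b): 
    d=np.abs(np.diff(im[r].astype(int),axis=0)).sum(1)[a:b]; k=np.argsort(d)[::-1][:5]; return sorted((int(a+i),int(d[i])) for i in k)
for r in (5,20,40,60,80,100): print(r,edges(r,295,345))
for r in (132,138,150,165,180,200,220,260,290): print("clip",r,edges(r,262,312),edges(r,316,366))
g=cv2.cvtColor(im,cv2.COLOR_BGR2GRAY).astype(int)
print(g[40:200:3,316].tolist())
E
```

```text
time: 12.32
position: [0.4835, -0.3497, 0.0295]
tool_rot: [2.247, 2.193, 0.0]
force: [0.1, 0.1, -0.5]
gripper_width: 0.0167
grip_force: 29.9
time 12.375 pos [ 0.4835 -0.3498  0.0295] F [-0.6181 -0.0543 -0.5036] w 0.01704810652932821 gf 29.90091472864151 y az -1.3842970869254396
turn(tool,/90deg) [0.0009 0.0006 0.0002] shift before turn/0.1 [ 0.5376 -0.0178  0.0099] after turn [ 0.5375 -0.0179  0.0105]
5 [(300, 99), (301, 324), (310, 348), (311, 269), (320, 199)]
20 [(301, 183), (302, 108), (310, 339), (311, 223), (320, 186)]
40 [(303, 174), (311, 94), (312, 61), (313, 108), (320, 172)]
60 [(304, 125), (305, 90), (312, 78), (314, 41), (321, 178)]
80 [(304, 55), (305, 149), (310, 43), (313, 132), (314, 112)]
100 [(297, 23), (301, 23), (311, 25), (328, 23), (341, 21)]
clip 132 [(269, 91), (275, 160), (276, 105), (277, 91), (279, 82)] [(344, 151), (346, 241), (348, 113), (349, 111), (355, 118)]
clip 138 [(272, 148), (273, 201), (280, 376), (287, 123), (293, 232)] [(338, 229), (339, 123), (344, 431), (350, 97), (351, 170)]
clip 150 [(276, 122), (277, 199), (283, 211), (284, 300), (300, 23
[... 390 characters left out ...]
25, 62), (330, 87), (337, 169), (338, 80), (341, 102)]
clip 220 [(289, 73), (293, 124), (294, 88), (301, 70), (311, 149)] [(317, 115), (327, 79), (333, 126), (334, 104), (337, 91)]
clip 260 [(296, 35), (297, 118), (301, 187), (303, 44), (304, 57)] [(325, 57), (327, 137), (328, 43), (331, 144), (332, 43)]
clip 290 [(271, 57), (294, 200), (295, 33), (305, 59), (306, 184)] [(324, 204), (325, 96), (335, 70), (336, 196), (359, 56)]
[116, 116, 115, 114, 110, 111, 113, 117, 117, 113, 116, 121, 190, 190, 189, 187, 191, 188, 187, 166, 118, 59, 185, 197, 201, 198, 201, 200, 197, 201, 192, 196, 193, 194, 195, 195, 194, 196, 196, 197, 190, 196, 197, 198, 114, 118, 115, 119, 118, 125, 130, 123, 124, 126]
```

View pics/w7.png

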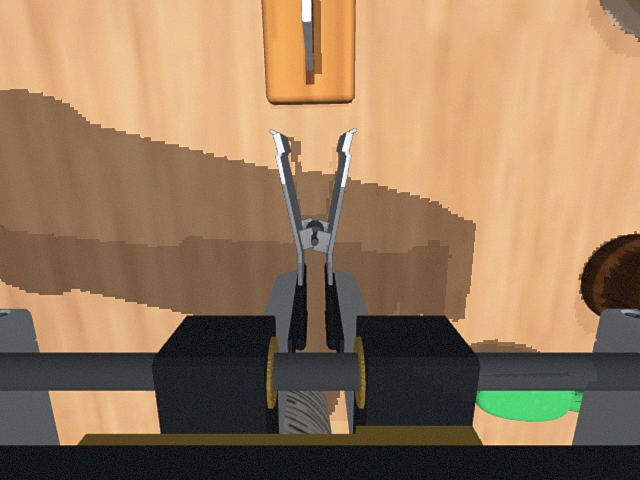

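The jaw tips are at (272,130) and (355,130), the card's top end at (306,22) with its slot end near (309,82), and the base end at row 103. I'll work out the remaining offset.

Run:
```python
from h import *
import pickle; m=pickle.load(open("m7.pkl","rb"))
W=lambda p,z:w("wrist",p,z,m)
print("card top",W((306,5),.086),W((306.4,20),.086)); print("card foot",W((309.2,80),.018))
print("base end",W((311,103),.016),"L/R",W((267.5,95),.018),W((355,95),.018))
zc=.0295+.037
P=np.array([W(p,zc) for p in [(312,138),(312.7,150),(313,180),(313.5,200),(313.5,220),(314.5,260)]]);k=np.polyfit(P[:,1],P[:,0],1);print("clip az",90-np.degrees(np.arctan(k[0])),"x at -.27,-.29,-.35",np.polyval(k,[-.27,-.29,-.35]))
im=cv2.imread("pics/w7.png");g=cv2.cvtColor(im,cv2.COLOR_BGR2GRAY).astype(int)
print(g[0:40,306].tolist()); print("end",W((306,23),.086))
im=eyes.get_image("top"); cv2.imwrite("pics/top7.png",im)
```

```text
card top [ 0.4842 -0.2346  0.086 ] [ 0.4842 -0.2387  0.086 ]
card foot [ 0.4839 -0.2436  0.018 ]
base end [ 0.4845 -0.2542  0.016 ] L/R [ 0.4624 -0.2501  0.018 ] [ 0.5071 -0.2512  0.018 ]
clip az 89.6073890016194 x at -.27,-.29,-.35 [0.485  0.4849 0.4845]
[253, 253, 254, 253, 253, 253, 253, 253, 254, 254, 254, 253, 254, 253, 253, 253, 253, 254, 254, 254, 255, 224, 115, 100, 99, 101, 105, 109, 109, 109, 104, 107, 111, 109, 105, 104, 109, 107, 106, 108]
end [ 0.4841 -0.2396  0.086 ]
```

```bash
python3 -m creep '{"linear":[[0,-0.01,0.01],[0.15,-0.004,0],[0.15,-0.004,0],[0.15,-0.004,0],[0.08,-0.001,0],[0,0,0],[0,0,0],[0,0,0]],"turn":[[0,0,0],[0,0,0],[0,0,0],[0,0,0],[0,0,0],[0,0,0],[0,0,0],[0,0,0]]}' 1
python3 - <<'E'
from h import *
m=eyes.camera_model("wrist"); im=eyes.get_image("wrist"); cv2.imwrite("pics/w8.png",im)
go([.483,-.297,.0285],-1.4)
W=lambda p,z:w("wrist",p,z,m)
def edges(r,a,b): 
    d=np.abs(np.diff(im[r].astype(int),axis=0)).sum(1)[a:b]; k=np.argsort(d)[::-1][:5]; return sorted((int(a+i),int(d[i])) for i in k)
for r in (20,60,100,125,138,150,180,200): print(r,edges(r,270,300),"card",edges(r,298,330),edges(r,330,358))
g=cv2.cvtColor(im,cv2.COLOR_BGR2GRAY).astype(int); print([ (r,int(g[r,313])) for r in range(90,215,4)])
s=eyes.get_image("side"); cv2.imwrite("pics/side8.png",s); t=eyes.get_image("top")
for a,b,n in [(cv2.imread("pics/side0.png"),s,"side"),(cv2.imread("pics/top0.png"),t,"top")]:
    d=(np.abs(a.astype(int)-b).sum(2)>90).astype(np.uint8); nn,_,st,_=cv2.connectedComponentsWithStats(d); print(n,[x.tolist() for x in st[1:] if x[4]>25])
E
```

```text
time: 13.42
position: [0.4818, -0.2969, 0.0274]
tool_rot: [2.249, 2.194, -0.0]
force: [-0.6, -0.0, -0.6]
gripper_width: 0.0168
grip_force: 29.9
time 13.475 pos [ 0.4818 -0.2968  0.0274] F [-0.0036  0.0503 -0.6781] w 0.016709991351028314 gf 29.900861978530884 y az -1.4199806753782436
turn(tool,/90deg) [-0.     -0.     -0.0002] shift before turn/0.1 [-0.0022  0.0125 -0.0106] after turn [-0.0022  0.0125 -0.0106]
20 [(270, 21), (271, 12), (278, 13), (287, 11), (296, 13)] card [(307, 311), (315, 73), (316, 365), (317, 82), (323, 187)] [(337, 23), (350, 19), (354, 23), (355, 27), (357, 44)]
60 [(270, 37), (271, 30), (278, 15), (288, 15), (291, 25)] card [(307, 98), (308, 345), (317, 419), (318, 81), (324, 209)] [(337, 29), (341, 24), (354, 25), (356, 32), (357, 76)]
100 [(270, 77), (271, 43), (272, 28), (273, 31), (282, 21)] card [(308, 99), (309, 320), (317, 259), (318, 227), (325, 192)] [(350, 19), (354, 33), (355, 47), (356, 23), (357, 99)]
125 [(270, 318), (271, 65), (272, 48), (274, 46), (282, 23)] card [(309, 272), (310, 55), (318, 393), (319, 110), (325, 191)] [(353, 30), (354, 20),
[... 1690 characters left out ...]
23, 312], [304, 285, 5, 19, 64], [308, 287, 21, 47, 352], [506, 301, 18, 22, 121], [318, 310, 9, 9, 29], [536, 331, 31, 25, 276], [568, 339, 7, 10, 38], [574, 351, 20, 10, 100]]
top [[346, 175, 272, 305, 28410], [460, 183, 21, 24, 411], [487, 186, 30, 26, 184], [520, 188, 10, 51, 215], [532, 212, 6, 16, 39], [518, 215, 4, 16, 37], [234, 236, 22, 14, 143], [523, 238, 40, 89, 1451], [465, 240, 53, 44, 852], [206, 243, 28, 11, 147], [235, 251, 21, 9, 80], [562, 330, 8, 13, 52], [543, 334, 76, 23, 919], [551, 339, 11, 6, 26], [301, 408, 38, 17, 447], [619, 410, 21, 22, 279], [257, 420, 27, 18, 159], [296, 420, 17, 17, 163], [285, 425, 10, 7, 36], [223, 444, 26, 20, 186], [329, 458, 24, 22, 361]]
```

```bash
python3 -m creep '{"linear":[[0,0.01,-0.01],[0,0,0],[0,0,0],[0,0,0]],"turn":[[0,0,0],[0,0,0],[0,0,0],[0,0,0]]}' 1
python3 - <<'E'
from h import *
m=eyes.camera_model("wrist"); im=eyes.get_image("wrist"); cv2.imwrite("pics/w9.png",im)
go([.483,-.297,.0285],-1.4); zc=sensors.observe()["position"][2]+.037
W=lambda p,z:w("wrist",p,z,m)
D=np.abs(np.diff(im.astype(int),axis=1)).sum(2)
pk=lambda r,a,b:(lambda d:float((d*np.arange(a,b)).sum()/d.sum()+.5))(np.where(D[r,a:b]>90,D[r,a:b],0)+1e-9)
card=[]
for r in (20,60,100,138,150):
    l,rr=pk(r,302,314),pk(r,314,323); card.append(W(((l+rr)/2,r),.086))
card=np.array(card);k=np.polyfit(card[:,1],card[:,0],1);print("card az",90-np.degrees(np.arctan(k[0])),"x at -.24,-.22",np.polyval(k,[-.24,-.22]))
c=np.array([W(((pk(r,a,b)+pk(r,a2,b2))/2,r),zc) for r,a,b,a2,b2 in [(138,278,283,342,347),(150,281,287,339,344),(180,282,288,339,343),(200,287,292,335,340),(220,291,296,331,336),(260,299,303,326,330)]])
k=np.polyfit(c[:,1],c[:,0],1);print("clip az",90-np.degrees(np.arctan(k[0])),"x",np.polyval(k,[-.24,-.22]),"tip",W((313,130),zc))
g=im[:,314].astype(int).sum(1); e=150+int(np.argmin(np.diff(g[150:205]))); print("card end",W((314,e),.086))
E
```

```text
time: 14.08
position: [0.4829, -0.2963, 0.0285]
tool_rot: [-2.248, -2.195, -0.0]
force: [-0.3, 0.6, -1.5]
gripper_width: 0.0168
grip_force: 29.9
time 14.125 pos [ 0.4829 -0.2963  0.0285] F [ 0.3546 -0.5771 -1.4391] w 0.016569354107905828 gf 29.9009370803833 y az -1.3781738653486748
turn(tool,/90deg) [-0.     -0.0001  0.0002] shift before turn/0.1 [-0.0069  0.0016 -0.0003] after turn [-0.0069  0.0016 -0.0003]
card az 87.76887969049304 x at -.24,-.22 [0.4835 0.4843]
clip az 89.49273550443355 x [0.4843 0.4845] tip [ 0.4848 -0.2171  0.0655]
card end [ 0.4847 -0.2386  0.086 ]
```

Run:
```python
from h import *
m=eyes.camera_model("wrist"); im=cv2.imread("pics/w9.png").min(2)
P=[]
for r in range(10,186,12):
    c=np.where(im[r,300:326]>235)[0]+300; P.append(w("wrist",(c.mean(),r),.086,m)); print(r,c.min(),c.max(),end="; ")
P=np.array(P);k=np.polyfit(P[:,1],P[:,0],1);print("\naz",90-np.degrees(np.arctan(k[0])),np.polyval(k,[-.24,-.22]))
```

```text
10 305 312; 22 305 313; 34 305 312; 46 306 313; 58 306 314; 70 306 314; 82 307 314; 94 307 314; 106 307 314; 118 307 315; 130 308 315; 142 308 315; 154 308 315; 166 308 315; 178 309 316; 
az 89.77524410834336 [0.4842 0.4843]
```

```bash
python3 -c "
from station import bot
print(bot.job_done())"
```

```text
the job is handed in; nothing more can be done
None
```

The job is handed in: I squeezed the steel clip open, took it off its card, and am holding it wide open round the bare card's right-hand edge. The edge is about 21 mm inside the jaws, the card is centred between them to about 0.3 mm, the clip is about 11 mm above the base by calculation, and the wrist force stayed within about 2 N at every reading.

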